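Pot up a watch movement and close the three parts pots

ROBOT

A 6-joint arm with a two-finger parallel gripper is mounted at the origin on a cart in front of the work surface, level with it; the furniture and walls round the work are solid. World frame = base frame: x ahead of the robot, y to its left, z up, the work surface at z = 0. Lengths are in mm, angles in rad, forces in N, time in s.
With the tool pointing down it reaches from about 350 to 775 mm from the base axis. Payload 5.5 kg.
Tool frame: the origin (TCP) lies on the front face of the gripper's body, between the roots of the fingers; the fingertips stand 73 mm ahead of it and the grasp point (between the pads) lies 54 mm ahead of it; z points along the fingers, y is the line along which they close (so a half turn about z gives the same grasp; the last joint's range is limited). The gripper opens to 85 mm and grips with 20 to 120 N. Pads are 22 mm wide; open, the fingers measure 114 mm over their backs; the gripper's body (76 mm by 85 mm) begins 54 mm behind the grasp point. The pads swing forward as they close: fully open they stand 13 mm farther back than shut.
Start: joints at [1.117, 0.313, 0.046, 1.304, 0, 1.431], TCP at [177.51, 546.95, 303.923] pointing down, gripper open.
Joint ranges: [-2.76, 2.76], [-0.86, 1.69], [-1.03, 1.26], [-2.2, 2.34], [-1.47, 1.5], [-3.14, 3.14]. Speed limits (rad/s): [2.57, 2.57, 3.14, 3.14, 3.14, 3.14].

INTERFACE

Orientations are given as a unit quaternion [w, x, y, z].
In Python, from station import ctrl gives the robot as it stands.
- The arm moves only by the tool jog_arm, never from a script. Its argument "deltas" is a list of rows, each an object of numbers: "x", "y", "z": the shift along the tool's x, y, z each as a share of 500 mm, from -1 to 1; "spin": the turn about the tool's z as a share of 30 degrees, from -1 to 1; "grip": the opening, from -1 (shut) to 1 (fully open). In form: [{"x": .., "y": .., "z": .., "spin": .., "grip": ..}, ...]. A call has 1 to 12 rows; each row is the pose to reach, as a shift and turn from the pose commanded when the call began, along the tool's axes at that moment; what a row does not reach only later rows make up. A row lasts 1/10 s, in which the tool goes at most 50 mm and 8.59 degrees, less where a joint would pass 70% of its speed; a pose out of reach is approached as far as the arm can. A call with a number of a shift or a turn outside -1 to 1 is refused whole. A call with a gripper value outside its range is refused whole. The fingers move at their own pace and stop on an object; "grip_force" is the grip in N (left out, the last holds). Time passes only in rows, so rows that repeat a pose let the fingers close. It gives the time, the measured TCP pose, the force, the opening and the grip force at its end, in the units of the state.
- ctrl.get_obs(): the state, without advancing time (a new reading comes with each control period).
- ctrl.snapshot(name): name is "side" or "top" or "wrist"; returns the picture (480x640x3 uint8, red, green, blue); there is no depth.
- ctrl.calibration(name): a dict with "vertical_fov" (degrees; the focal length in pixels is half the picture's height over the tangent of half this angle, whatever the lens; pixels are square), "cx", "cy" (the principal point, pixels), "extrinsics" (4x4, takes a point from world to camera coordinates); the wrist camera has in their place "mount" (4x4, takes a point from camera to tool coordinates, whose origin is the TCP and whose axes are the flange's). Camera axes: x right, y up, looking along -z (the intrinsics and any distortion apply to the point x, -y, -z); pixel columns grow to the right and rows downward; lengths in mm; the calibration is good to about 2 mm. A picture is of the moment at which its call begins: read the wrist's pose just before it. calibration takes no time and is no camera call.
- ctrl.job_done(): hands the job in; it is judged then, once.
Trained networks look in the newest picture that a camera, given by its name, has taken for a name from the list of things; names that differ only in an ending like _2 or _b are one class to them, and where a whole thing is asked for, a point or a joint stands for the part that bears it (a point fixed in the world has none). Each returns a list of dicts, best first, with "confidence" (0 to 1); they miss things now and then, are a little off and sometimes report something else, mostly with a low value. They report only what shows in the picture. A call takes as long as a camera call. They do not tell look-alikes from the thing itself.
- ctrl.trace(name, camera): "pixels" (480x640 bool, what is visible of it) and "bbox" ([left, top, right, bottom] in pixels, round what is visible of it).
- ctrl.pinpoint(name, camera): "position" ([column, row] in pixels: a listed point, or the origin of a listed thing).
The state is a dict: "t": time; "joint_positions": joint angles; "joint_velocities": joint speeds; "tau": joint torques, N m; "ee_pos": TCP position; "orientation": TCP orientation; "ft_force": force on the tool from outside, world axes, zero at the start; "ft_torque": the same for the moment, N m; "gripper_width": opening from 0.0 (shut) to 1.0 (fully open); "finger_force": force on a finger pad.
Only numpy, scipy, OpenCV 4.12 (cv2) and the standard library are available. Lean on these libraries where they do the work, as an engineer would, in place of code of your own. Each camera call takes 0.05 s, during which the arm holds its last target. There are 200 camera calls.

TASK

Lay the watch movement that lies by itself on the bench (a round dial with hands) face up in the largest of the three open parts pots, and close every pot with the lid of its own size, each lid seated level and fully home. Leave the pots standing where they are, and do not disturb the other things on the bench.

Things in the scene. Friction and masses are not known exactly. Their poses are not given: they have to be found in the camera images.
- pot_large: The largest open round bare steel pot, loose on the bench, upright: outer diameter 84 mm, inner diameter 78 mm, height 22 mm, inner floor 5 mm above its underside (17 mm deep). Inside: only a grey lining. Origin: centre of the underside; z up; yaw means nothing.
- pot_medium: The middle open round bare steel pot, loose on the bench, upright: outer diameter 64 mm, inner diameter 58 mm, height 22 mm, inner floor 5 mm above its underside (17 mm deep). Inside: a few small brass wheels, fixed and at most 5 mm tall. Origin: centre of the underside; z up; yaw means nothing.
- pot_small: The smallest open round bare steel pot, loose on the bench, upright: outer diameter 46 mm, inner diameter 40 mm, height 22 mm, inner floor 5 mm above its underside (17 mm deep). Inside: a few tiny steel screws, fixed and at most 4 mm tall. Origin: centre of the underside; z up; yaw means nothing.
- lid_large: The largest bare steel lid, right way up, 25 mm tall: tapered plug 5 mm tall (diameter 62 below, 72 above), flange of diameter 84, 4 mm thick, round black knob of diameter 14 at 9 to 25 mm, to grip. For the pot of diameter 84. Fully home, the flange rests on the rim and the lid's origin is 17 mm above the pot's; the plug has 3 mm play all round. Origin: centre of the underside; z up.
- lid_medium: The middle bare steel lid, right way up, 25 mm tall: tapered plug 5 mm tall (diameter 42 below, 52 above), flange of diameter 64, 4 mm thick, round black knob of diameter 14 at 9 to 25 mm, to grip. For the pot of diameter 64. Fully home, the flange rests on the rim and the lid's origin is 17 mm above the pot's; the plug has 3 mm play all round. Origin: centre of the underside; z up.
- lid_small: The smallest bare steel lid, right way up, 25 mm tall: tapered plug 5 mm tall (diameter 24 below, 34 above), flange of diameter 46, 4 mm thick, round black knob of diameter 14 at 9 to 25 mm, to grip. For the pot of diameter 46. Fully home, the flange rests on the rim and the lid's origin is 17 mm above the pot's; the plug has 3 mm play all round. Origin: centre of the underside; z up.
- movement: Watch movement with its pale round dial and hands on top, loose, lying face up: 7 mm tall; lower body of diameter 24 mm up to 5 mm, above it the dial of diameter 30 mm from 5 to 7 mm, to be gripped by its rim. About 15 g. Origin: centre of the underside; z up; yaw means nothing.
- loupe: Bystander: aluminium eye loupe standing on the bench, diameter 28 mm, 30 mm tall. Origin: centre of the underside.
- case_ring: Bystander: plain steel watch case part, a dull grey disc without hands, diameter 28 mm, 5 mm tall. Origin: centre of the underside.
- tape_roll: Bystander: roll of cream tape lying flat, diameter 63 mm, 19 mm tall. Origin: centre of the underside.
Mind the look-alikes: they are no part of the job. What is shaped like the pot_medium but pink is not meant.

How it is judged:
By the outcome, as a careful person would: the job done as asked, in the order asked, and still so for the second after the job is handed in, with the robot touching nothing.
It also fails if it takes over 109 s, if anything falls off the work surface, if the arm or the gripper's body presses on something with over 40 N, if the wrist force passes 120 N, or if a joint passes its speed limit or range.

## Working session

There is one attempt and no reset: what is moved stays moved. The work goes in short steps, Python scripts to look and compute and a tool call to move; the robot and the scene stay as the last step left them, time stands still between calls to the robot, and variables do not carry over. Pictures are saved under pics/ and viewed, at most 14 in all, crops included, and the job is handed in when it is done.

Besides the shell and the picture viewer there is one more tool, called after "Request:" as a command line: name --argument value ..., lists and objects as JSON in quotes. jog_arm: Moves the arm, as the interface text tells. Shift numbers are shares of 500 mm and turn numbers shares of 30 degrees, none past 1 either way. Its arguments: {"type":"object","properties":{"deltas":{"type":"array"},"grip_force":{"type":"number"}},"required":["deltas"]}

```bash
mkdir -p pics; ls
cat > h.py <<'E'
import numpy as np, cv2
from station import ctrl
def ray(cam,px,T=None):
    c=ctrl.calibration(cam); f=240/np.tan(np.radians(c["vertical_fov"])/2)
    d=np.array([(px[0]-c["cx"])/f,-(px[1]-c["cy"])/f,-1.])
    if cam=="wrist": M=T@np.array(c["mount"])
    else: M=np.linalg.inv(np.array(c["extrinsics"]))
    return M[:3,3],M[:3,:3]@d
def at(cam,px,z,T=None):
    o,d=ray(cam,px,T); return o+d*(z-o[2])/d[2]
def tcp():
    from scipy.spatial.transform import Rotation as R
    o=ctrl.get_obs(); w,x,y,z=o["orientation"]; T=np.eye(4)
    T[:3,:3]=R.from_quat([x,y,z,w]).as_matrix(); T[:3,3]=o["ee_pos"]; return T
def save(n,im): cv2.imwrite("pics/"+n,im[:,:,::-1])
E
python3 - <<'E'
from h import *
for k in ("top","side","wrist"):
    print(k,{a:(np.round(b,3).tolist() if not isinstance(b,str) else b) for a,b in ctrl.calibration(k).items()})
print(np.round(tcp(),3).tolist())
im=ctrl.snapshot("top");save("top.png",im)
save("side.png",ctrl.snapshot("side"))
for n in "pot_large pot_medium pot_small lid_large lid_medium lid_small movement loupe case_ring tape_roll".split():
    for r in ctrl.pinpoint(n,"top")[:3]:
        p=r["position"]; print(n,round(r["confidence"],2),np.round(p,1),np.round(at("top",p,0),1))
print(ctrl.get_obs()["t"])
E
```

```text
pics
top {'vertical_fov': 48.768, 'cx': 317.636, 'cy': 240.833, 'extrinsics': [[0.012, -1.0, 0.002, 94.565], [0.987, 0.012, 0.158, -475.441], [-0.158, -0.0, 0.987, -1548.946], [0.0, 0.0, 0.0, 1.0]]}
side {'vertical_fov': 55.772, 'cx': 310.883, 'cy': 248.412, 'extrinsics': [[0.984, -0.179, -0.006, -451.949], [0.127, 0.675, 0.727, -165.646], [-0.126, -0.716, 0.687, -1634.533], [0.0, 0.0, 0.0, 1.0]]}
wrist {'vertical_fov': 59.016, 'cx': 320.283, 'cy': 236.055, 'mount': [[0.001, 0.963, 0.268, 69.75], [1.0, -0.001, 0.001, -0.313], [0.001, 0.268, -0.963, -69.866], [0.0, 0.0, 0.0, 1.0]]}
[[-0.951, 0.309, -0.001, 177.333], [0.309, 0.951, -0.002, 546.572], [0.0, -0.002, -1.0, 302.986], [0.0, 0.0, 0.0, 1.0]]
pot_large 0.89 [227.1 215.6] [555.9 381.3   0. ]
pot_medium 0.58 [262.9 256. ] [431.3 267.    0. ]
pot_small 0.5 [439.6 265.1] [ 410.  -272.2    0. ]
pot_small 0.28 [349.3 268.3] [396.8   3.    0. ]
lid_large 0.61 [369.1 234.1] [503.2 -57.7   0. ]
lid_medium 0.73 [216.3 253.3] [437.9 409.7   0. ]
lid_small 0.63 [263.4 212.9] [565.8 269.3   0. ]
movement 0.53 [480.9 253.1] [ 448.5 -399.5    0. ]
loupe 0.61 [244.5 233.3] [501.  325.6   0. ]
loupe 0.36 [263.9 256.9] [428.6 263.9   0. ]
case_ring 0.5 [349.8 265.9] [404.2   1.5   0. ]
tape_roll 0.55 [504.  223.2] [ 542.6 -474.3    0. ]
0.6
```

View pics/top.png

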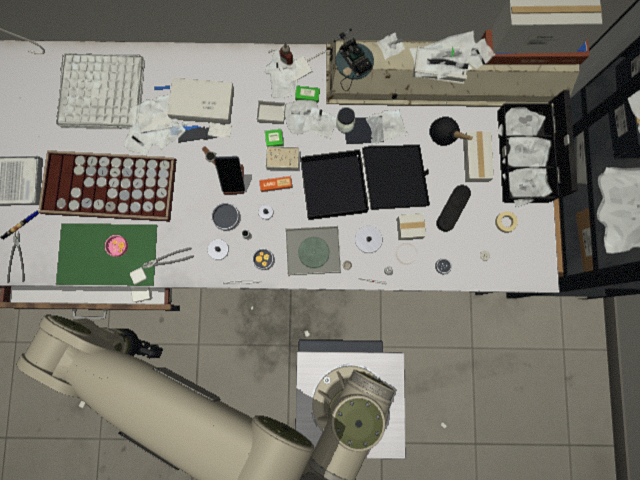

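View pics/side.png

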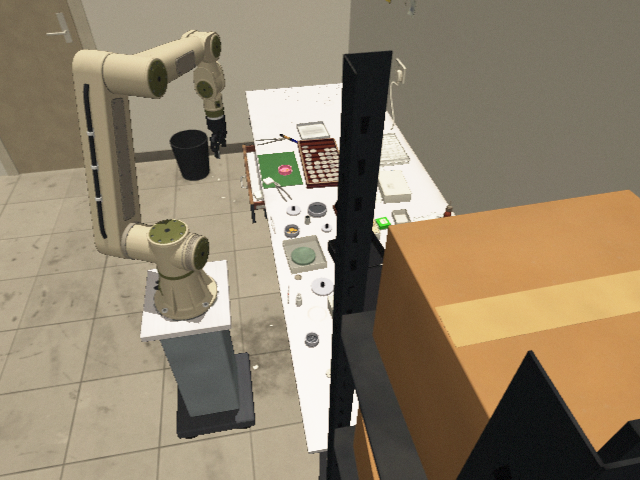

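Top view: pot_large (226,216), pot_medium (263,259), pot_small (443,266), lids at (369,239), (218,249) and (266,212). Candidates for the movement are the disc at (484,256), the disc at (347,265), the flat pale circle at (407,254) and the dials in the tray at (120,185). The pink pot at (115,245) is a decoy. I'll check these in one crop.

Run:
```python
from h import *
im=cv2.imread("pics/top.png")
a=cv2.resize(im[195:285,200:300],(400,360),interpolation=cv2.INTER_CUBIC)
b=cv2.resize(im[220:280,330:530],(800,240),interpolation=cv2.INTER_CUBIC)
c=np.zeros((600,800,3),np.uint8); c[:360,:400]=a; c[360:]=b
c[:360,400:]=cv2.resize(im[235:280,460:510],(400,360),interpolation=cv2.INTER_CUBIC)
cv2.imwrite("pics/c1.png",c)
```

```text
(no output)
```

View pics/c1.png

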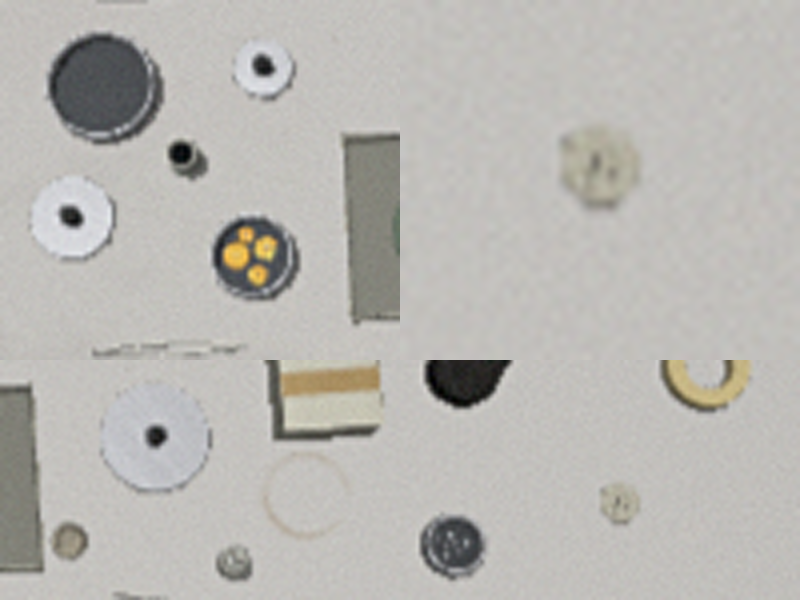

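Movement: the disc with hands at (485,256), bottom of the crop at (619,503). The discs at (347,265) and (388,270) are grey. I'll move over the pot group and refine with the wrist camera.

Request:
jog_arm --deltas '[{"x":-0.74,"y":-0.19},{"x":-0.74,"y":-0.19},{"x":-0.74,"y":-0.19},{"x":-0.74,"y":-0.19},{"x":-0.74,"y":-0.19},{"x":-0.74,"y":-0.19},{"x":-0.74,"y":-0.19},{"x":-0.74,"y":-0.19},{"x":-0.74,"y":-0.19},{"x":-0.74,"y":-0.19},{"x":-0.74,"y":-0.19}]'

```text
validation failed for argument at $.de...
```

```bash
cat > look.py <<'E'
import sys
from h import *
# usage: look.py pic names... ; z of origin 0
T=tcp(); im=ctrl.snapshot("wrist"); save(sys.argv[1],im)
print(np.round(T[:3],3).tolist())
for n in sys.argv[2:]:
    for r in ctrl.pinpoint(n,"wrist")[:2]:
        p=r["position"]; print(n,round(r["confidence"],2),np.round(p,1),np.round(at("wrist",p,0,T),1))
print(ctrl.get_obs()["t"])
E
python3 look.py w1.png pot_large pot_medium lid_medium lid_small loupe
```

```text
[[-0.951, 0.309, 0.0, 177.514], [0.309, 0.951, 0.0, 546.938], [-0.0, 0.0, -1.0, 303.942]]
0.9
```

View pics/w1.png

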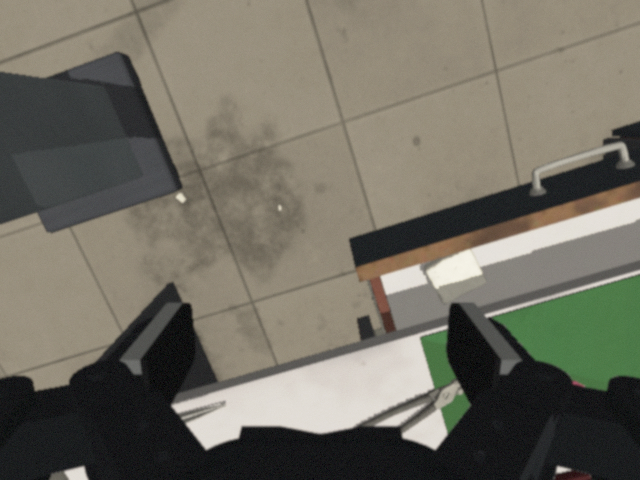

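The call was refused, so rows probably need every key. The wrist view shows the floor and bench edge, with the fingers below row 300.

Request:
jog_arm --deltas '[{"x":-0.8,"y":-0.2,"z":0,"spin":0,"grip":1},{"x":-0.8,"y":-0.2,"z":0,"spin":0,"grip":1},{"x":-0.8,"y":-0.2,"z":0,"spin":0,"grip":1},{"x":-0.8,"y":-0.2,"z":0,"spin":0,"grip":1},{"x":-0.8,"y":-0.2,"z":0,"spin":0,"grip":1},{"x":-0.8,"y":-0.2,"z":0,"spin":0,"grip":1},{"x":-0.8,"y":-0.2,"z":0,"spin":0,"grip":1},{"x":-0.8,"y":-0.2,"z":0,"spin":0,"grip":1},{"x":-0.8,"y":-0.2,"z":0,"spin":0,"grip":1},{"x":-0.8,"y":-0.2,"z":0,"spin":0,"grip":1},{"x":-0.8,"y":-0.2,"z":0,"spin":0,"grip":1},{"x":-0.8,"y":-0.2,"z":0,"spin":0,"grip":1}]'

```text
t: 2.1
ee_pos: [525.7, 329.4, 304.1]
orientation: [-0.0, 0.155, 0.988, 0.0]
ft_force: [0.6, 0.3, 0.0]
gripper_width: 1.0
finger_force: 0.0
```

```bash
python3 look.py w2.png pot_large pot_medium lid_medium lid_small loupe
```

```text
[[-0.952, 0.307, -0.0, 525.66], [0.307, 0.952, 0.0, 329.443], [0.001, 0.0, -1.0, 304.113]]
pot_large 0.66 [392.6 206.5] [551.8 388.7   0. ]
lid_medium 0.6 [382.5  89.1] [452.8 406.9   0. ]
loupe 0.65 [302.4 168.8] [495.1 322.3   0. ]
2.4
```

View pics/w2.png

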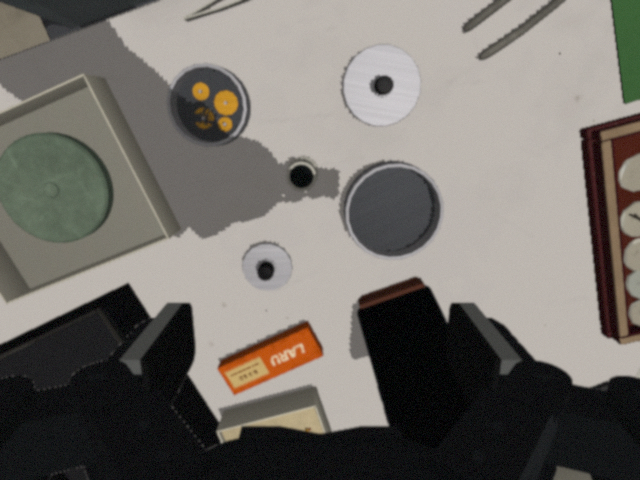

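Wrist view: pot_medium (209,103), lid_medium (382,85), loupe (302,174), pot_large (392,210) and lid_small (267,266). I'll measure these by matching mask centroids to the projected solids.

```bash
cat >> h.py <<'E'
S={}
for n,d in (("large",84),("medium",64),("small",46)):
    S["pot_"+n]=[(d/2,0),(d/2,22)]
    S["lid_"+n]=[(d/2-11,0),(d/2,5),(d/2,9),(7,25)]
S.update(movement=[(12,0),(15,5),(15,7)],case_ring=[(14,0),(14,5)],loupe=[(14,0),(14,30)],tape_roll=[(31.5,0),(31.5,19)])
def proj(cam,P,T=None):
    c=ctrl.calibration(cam); f=240/np.tan(np.radians(c["vertical_fov"])/2)
    E=np.linalg.inv(T@np.array(c["mount"])) if cam=="wrist" else np.array(c["extrinsics"])
    q=P@E[:3,:3].T+E[:3,3]; return np.c_[c["cx"]+f*q[:,0]/-q[:,2],c["cy"]-f*q[:,1]/-q[:,2]]
def locate(name,mask,cam,T=None,z0=0):
    cs,_=cv2.findContours(mask.astype(np.uint8),cv2.RETR_EXTERNAL,cv2.CHAIN_APPROX_NONE)
    hm=cv2.convexHull(max(cs,key=cv2.contourArea)); m=cv2.moments(hm)
    c=np.array([m["m10"],m["m01"]])/m["m00"]; a=np.linspace(0,2*np.pi,60)
    p=at(cam,c,z0,T)[:2]
    for _ in range(6):
        h=cv2.convexHull(proj(cam,np.concatenate([np.c_[p[0]+r*np.cos(a),p[1]+r*np.sin(a),0*a+z+z0] for r,z in S[name]]),T).astype(np.float32))
        k=cv2.moments(h); e=np.array([k["m10"],k["m01"]])/k["m00"]
        p=p+at(cam,c,z0,T)[:2]-at(cam,e,z0,T)[:2]
    return p,m["m00"]/k["m00"],c
def find(cam,names):
    T=tcp(); im=ctrl.snapshot(cam); T=(T if cam=="wrist" else None)
    for n in names:
        for r in ctrl.trace(n,cam)[:3]:
            p,q,c=locate(n,np.array(r["pixels"]),cam,T)
            print(n,round(r["confidence"],2),"px",np.round(c,1),"xy",np.round(p,1),"area ratio",round(q,2))
    return im
E
python3 - <<'E'
from h import *
find("wrist","pot_large pot_medium lid_medium lid_small loupe".split())
find("top","pot_large pot_medium lid_medium lid_small pot_small lid_large movement case_ring".split())
E
```

```text
pot_large 0.88 px [393.2 208.7] xy [551.9 386.2] area ratio 0.97
pot_medium 0.71 px [207.9 103.6] xy [422.4 267. ] area ratio 0.97
pot_medium 0.33 px [267.4 265.7] xy [567.8 265.3] area ratio 0.43
lid_medium 0.72 px [381.6  83.7] xy [450.5 405.5] area ratio 0.99
lid_small 0.81 px [267.  265.6] xy [569.3 263.5] area ratio 0.93
loupe 0.67 px [302.1 172.4] xy [496.9 322.2] area ratio 0.85
pot_medium 0.83 px [116.3 245.1] xy [457.9 712.5] area ratio 0.96
pot_medium 0.44 px [368.4 238.7] xy [486.9 -54.1] area ratio 1.45
lid_small 0.43 px [265.1 210.9] xy [570.7 263.5] area ratio 0.8
pot_small 0.61 px [442.6 265.2] xy [ 408.4 -278.5] area ratio 0.89
lid_large 0.7 px [368.6 238.8] xy [487.6 -55.2] area ratio 0.89
movement 0.52 px [484.7 254.7] xy [ 442.9 -409. ] area ratio 0.82
case_ring 0.63 px [346.8 264.5] xy [408.   10.8] area ratio 0.83
```

Request:
jog_arm --deltas '[{"x":-0.25,"y":-0.9,"z":0,"spin":0,"grip":1},{"x":-0.25,"y":-0.9,"z":0,"spin":0,"grip":1},{"x":-0.25,"y":-0.9,"z":0,"spin":0,"grip":1},{"x":-0.25,"y":-0.9,"z":0,"spin":0,"grip":1},{"x":-0.25,"y":-0.9,"z":0,"spin":0,"grip":1},{"x":-0.25,"y":-0.9,"z":0,"spin":0,"grip":1},{"x":-0.25,"y":-0.9,"z":0,"spin":0,"grip":1},{"x":-0.25,"y":-0.9,"z":0,"spin":0,"grip":1},{"x":-0.25,"y":-0.9,"z":0,"spin":0,"grip":1},{"x":-0.25,"y":-0.9,"z":0,"spin":0,"grip":1},{"x":-0.25,"y":-0.9,"z":0,"spin":0,"grip":1}]'

```text
t: 4.25
ee_pos: [506.9, -141.0, 303.8]
orientation: [0.0, 0.159, 0.987, -0.0]
ft_force: [0.6, -0.0, -0.1]
gripper_width: 0.998
finger_force: 0.0
```

Run:
```python
from h import *
o=ctrl.get_obs(); print(np.round(o["joint_positions"],2),np.round(o["ee_pos"],1),np.round(tcp()[:2,:2],3).tolist(),o["t"])
save("w3.png",find("wrist",["lid_large","pot_small","case_ring","movement"]))
```

```text
[-0.42  0.22 -0.08  1.27 -0.   -0.11] [ 506.9 -141.   303.8] [[-0.95, 0.313], [0.313, 0.95]] 4.25
lid_large 0.57 px [412. 146.] xy [487.7 -53.9] area ratio 0.98
pot_small 0.64 px [411.8 146. ] xy [485.9 -55. ] area ratio 2.79
pot_small 0.6 px [126.  140.5] xy [ 407.8 -278.8] area ratio 0.94
case_ring 0.96 px [464.   24.1] xy [408.1  11.3] area ratio 0.92
movement 0.93 px [ 15.4 225.1] xy [ 443.3 -407.8] area ratio 0.88
movement 0.17 px [125.9 140.6] xy [ 406.9 -282.1] area ratio 2.85
```

Request:
jog_arm --deltas '[{"x":-0.06,"y":-0.52,"z":0.2,"spin":0,"grip":1},{"x":-0.06,"y":-0.52,"z":0.2,"spin":0,"grip":1},{"x":-0.06,"y":-0.52,"z":0.2,"spin":0,"grip":1},{"x":-0.06,"y":-0.52,"z":0.2,"spin":0,"grip":1},{"x":-0.06,"y":-0.52,"z":0.2,"spin":0,"grip":1},{"x":-0.06,"y":-0.52,"z":0.2,"spin":0,"grip":1},{"x":-0.06,"y":-0.52,"z":0.2,"spin":0,"grip":1},{"x":-0.06,"y":-0.52,"z":0.2,"spin":0,"grip":0}]'

```text
t: 5.3
ee_pos: [455.6, -393.9, 203.4]
orientation: [-0.0, 0.156, 0.988, 0.001]
ft_force: [-1.0, 0.7, -0.3]
gripper_width: 0.861
finger_force: 0.0
```

Run:
```python
from h import *
im=find("wrist",["movement"]); save("w4.png",im)
o=ctrl.get_obs(); print(np.round(o["ee_pos"],1),np.round(tcp()[:2,:2],3).tolist(),o["t"],o["gripper_width"])
```

```text
movement 0.61 px [293.7 216.8] xy [ 442.4 -407.9] area ratio 0.99
[ 456.2 -393.2  204.4] [[-0.952, 0.307], [0.307, 0.952]] 5.4 0.690563379680646
```

View pics/w4.png

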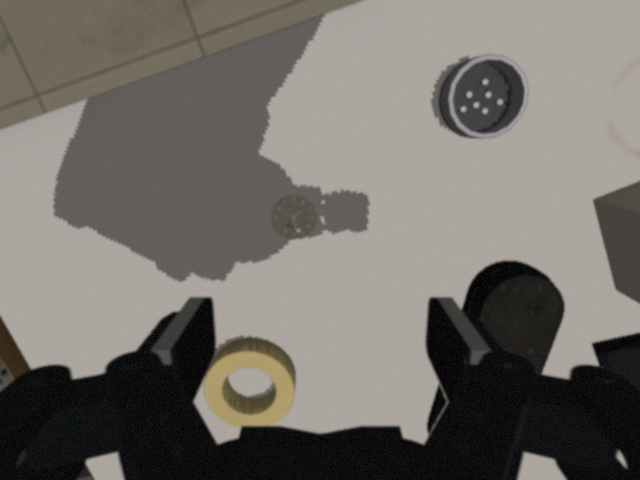

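Movement with hands at (294,217), in the gripper's shadow; pot_small at (485,97). Next I align above it.

Request:
jog_arm --deltas '[{"x":0.017,"y":-0.036,"z":0.1,"spin":0,"grip":0.1},{"x":0.017,"y":-0.036,"z":0.18,"spin":0,"grip":0.1},{"x":0.017,"y":-0.036,"z":0.18,"spin":0,"grip":0.1},{"x":0.017,"y":-0.036,"z":0.18,"spin":0,"grip":0.1},{"x":0.017,"y":-0.036,"z":0.18,"spin":0,"grip":0.1},{"x":0.017,"y":-0.036,"z":0.18,"spin":0,"grip":0.1}]'

```text
t: 6.0
ee_pos: [443.3, -410.1, 116.7]
orientation: [0.002, 0.156, 0.988, -0.002]
ft_force: [-0.1, 0.3, -0.3]
gripper_width: 0.554
finger_force: 0.0
```

Run:
```python
from h import *
im=find("wrist",["movement"]); save("w5.png",im)
o=ctrl.get_obs(); print(np.round(o["ee_pos"],1),np.round(tcp()[:2,:2],3).tolist(),o["t"],o["gripper_width"])
```

```text
movement 0.71 px [325.6 272.4] xy [ 442.2 -407.9] area ratio 0.97
[ 442.8 -410.   116. ] [[-0.951, 0.308], [0.308, 0.951]] 6.1 0.5549899879453314
```

View pics/w5.png

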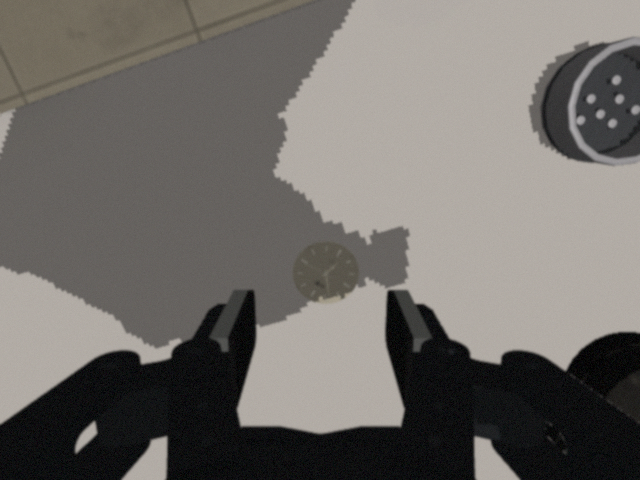

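Request:
jog_arm --deltas '[{"x":0.002,"y":0.004,"z":0.04,"spin":0,"grip":0.1},{"x":0.002,"y":0.004,"z":0.07,"spin":0,"grip":0.1},{"x":0.002,"y":0.004,"z":0.075,"spin":0,"grip":0.1},{"x":0.002,"y":0.004,"z":0.075,"spin":0,"grip":0.1}]'

```text
t: 6.5
ee_pos: [441.4, -407.1, 76.6]
orientation: [-0.0, 0.156, 0.988, 0.0]
ft_force: [0.4, -1.0, 0.3]
gripper_width: 0.55
finger_force: 0.0
```

Run:
```python
from h import *
for i in range(3):
    o=ctrl.get_obs(); print(np.round(o["ee_pos"],1),o["t"],o["gripper_width"],np.round(o["ft_force"],1))
im=find("wrist",["movement"]); save("w6.png",im[150:])
o=ctrl.get_obs(); print(np.round(o["ee_pos"],1))
```

```text
[ 441.4 -407.1   76.6] 6.5 0.5503874150837066 [ 0.4 -1.   0.3]
[ 441.4 -407.1   76.6] 6.5 0.5503874150837066 [ 0.4 -1.   0.3]
[ 441.4 -407.1   76.6] 6.5 0.5503874150837066 [ 0.4 -1.   0.3]
movement 0.79 px [319.9 318.8] xy [ 442.1 -407.8] area ratio 0.98
[ 441.9 -407.7   77.4]
```

View pics/w6.png

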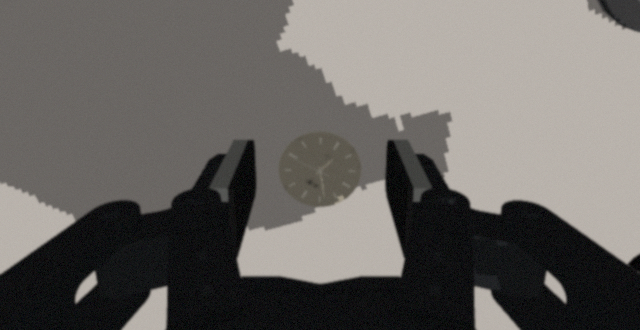

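Fingers straddle the dial at (320,319) evenly. I'll lower slightly and close.

Request:
jog_arm --deltas '[{"x":0,"y":0,"z":0.006,"spin":0,"grip":0.1},{"x":0,"y":0,"z":0.006,"spin":0,"grip":-0.2},{"x":0,"y":0,"z":0.006,"spin":0,"grip":-0.5},{"x":0,"y":0,"z":0.006,"spin":0,"grip":-0.5},{"x":0,"y":0,"z":0.006,"spin":0,"grip":-0.5},{"x":0,"y":0,"z":0.006,"spin":0,"grip":-0.5}]' --grip_force 25

```text
t: 7.2
ee_pos: [441.5, -407.2, 73.8]
orientation: [0.0, 0.156, 0.988, -0.0]
ft_force: [-0.9, -0.1, 6.0]
gripper_width: 0.328
finger_force: 24.5
```

Request:
jog_arm --deltas '[{"x":0,"y":0,"z":-0.02,"spin":0,"grip":-0.5},{"x":0,"y":0,"z":-0.06,"spin":0,"grip":-0.5},{"x":0,"y":0,"z":-0.12,"spin":0,"grip":-0.5},{"x":0,"y":0,"z":-0.12,"spin":0,"grip":-0.5}]'

```text
t: 7.6
ee_pos: [443.1, -409.0, 137.7]
orientation: [0.003, 0.156, 0.988, -0.002]
ft_force: [1.2, -0.9, 0.8]
gripper_width: 0.327
finger_force: 24.7
```

Run:
```python
from h import *
im=find("wrist",["movement"]); save("w7.png",im[150:])
o=ctrl.get_obs(); print(np.round(o["ee_pos"],1),o["t"],o["gripper_width"],np.round(o["ft_force"],1),o["finger_force"],tcp()[:2,:2])
```

```text
movement 0.93 px [320.5 322. ] xy [ 475.3 -420.2] area ratio 1.99
[ 441.8 -407.6  134.3] 7.7 0.32578114582993756 [ 0.6  0.7 -0.9] 24.66915786266327 [[-0.95115757  0.30870268]
 [ 0.3087006   0.95115803]]
```

View pics/w7.png

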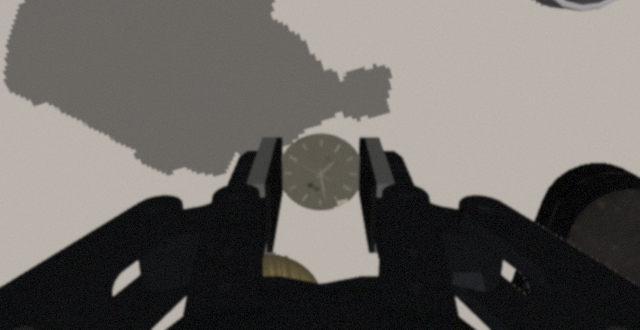

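Movement is held level, face up, at (320,322). Carrying it to pot_large.

Request:
jog_arm --deltas '[{"x":0,"y":0,"z":-0.1,"spin":0,"grip":-0.5},{"x":0.14,"y":0.79,"z":-0.33,"spin":0,"grip":-0.5},{"x":0.14,"y":0.79,"z":-0.33,"spin":0,"grip":-0.5},{"x":0.14,"y":0.79,"z":-0.33,"spin":0,"grip":-0.5},{"x":0.14,"y":0.79,"z":-0.33,"spin":0,"grip":-0.5},{"x":0.14,"y":0.79,"z":-0.33,"spin":0,"grip":-0.5},{"x":0.14,"y":0.79,"z":-0.33,"spin":0,"grip":-0.5},{"x":0.14,"y":0.79,"z":-0.33,"spin":0,"grip":-0.5},{"x":0.14,"y":0.79,"z":-0.33,"spin":0,"grip":-0.5},{"x":0.14,"y":0.79,"z":-0.33,"spin":0,"grip":-0.5},{"x":0.14,"y":0.79,"z":-0.33,"spin":0,"grip":-0.5},{"x":0.14,"y":0.79,"z":-0.33,"spin":0,"grip":-0.5}]'

```text
t: 8.9
ee_pos: [496.4, -9.6, 297.3]
orientation: [-0.001, 0.156, 0.988, -0.0]
ft_force: [0.1, -0.4, -0.7]
gripper_width: 0.327
finger_force: 24.8
```

Request:
jog_arm --deltas '[{"x":0.14,"y":0.79,"z":0,"spin":0,"grip":-0.5},{"x":0.14,"y":0.79,"z":0,"spin":0,"grip":-0.5},{"x":0.14,"y":0.79,"z":0,"spin":0,"grip":-0.5},{"x":0.14,"y":0.79,"z":0,"spin":0,"grip":-0.5},{"x":0.14,"y":0.79,"z":0,"spin":0,"grip":-0.5},{"x":0.14,"y":0.79,"z":0,"spin":0,"grip":-0.5},{"x":0.14,"y":0.79,"z":0,"spin":0,"grip":-0.5},{"x":0.14,"y":0.79,"z":0,"spin":0,"grip":-0.5},{"x":0.14,"y":0.79,"z":0.2,"spin":0,"grip":-0.5},{"x":0.14,"y":0.79,"z":0.2,"spin":0,"grip":-0.5},{"x":0.14,"y":0.79,"z":0.2,"spin":0,"grip":-0.5},{"x":0.14,"y":0.79,"z":0.2,"spin":0,"grip":-0.5}]'

```text
t: 10.1
ee_pos: [552.0, 385.6, 197.0]
orientation: [-0.002, 0.157, 0.988, -0.001]
ft_force: [0.3, 0.4, 0.5]
gripper_width: 0.323
finger_force: 24.9
```

```bash
cat > go.py <<'E'
import sys
from h import *
im=find("wrist",sys.argv[2:]); save(sys.argv[1],im)
o=ctrl.get_obs(); T=tcp(); print(np.round(o["ee_pos"],1),o["t"],round(o["gripper_width"],3),np.round(o["ft_force"],1),np.round(T[:2,:2],3).tolist())
E
python3 go.py w8.png pot_large
```

```text
pot_large 0.75 px [323.6 233.3] xy [551.1 386.9] area ratio 0.96
pot_large 0.72 px [55.3 86.9] xy [424.6 269.2] area ratio 0.56
[554.1 387.  201.3] 10.2 0.327 [ 1.  -0.2  0.3] [[-0.951, 0.31], [0.31, 0.951]]
```

View pics/w8.png

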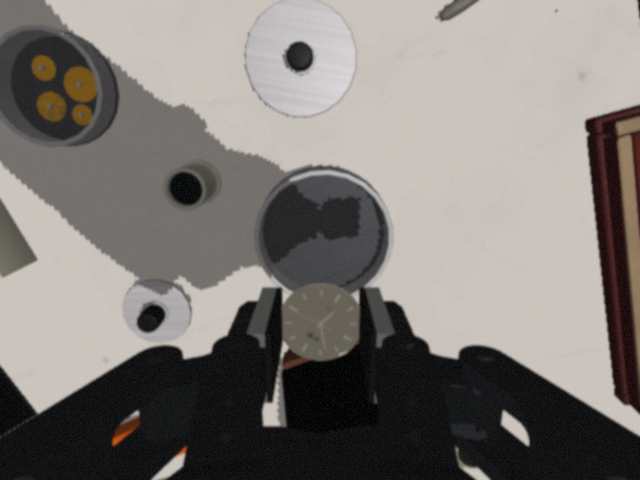

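Pot_large is at (324,233), with the movement held just below it in the image. Lowering above the pot.

Request:
jog_arm --deltas '[{"x":0.002,"y":0,"z":0.08,"spin":0,"grip":-0.5},{"x":0.002,"y":0,"z":0.15,"spin":0,"grip":-0.5},{"x":0.002,"y":0,"z":0.15,"spin":0,"grip":-0.5},{"x":0.002,"y":0,"z":0.15,"spin":0,"grip":-0.5},{"x":0.002,"y":0,"z":0.15,"spin":0,"grip":-0.5}]'

```text
t: 10.7
ee_pos: [553.2, 388.7, 127.3]
orientation: [0.002, 0.156, 0.988, 0.002]
ft_force: [0.3, -0.8, 0.4]
gripper_width: 0.324
finger_force: 24.9
```

```bash
python3 go.py w9.png
```

```text
[553.1 388.7 127.1] 10.75 0.322 [0.8 0.  1.4] [[-0.951, 0.309], [0.309, 0.951]]
```

View pics/w9.png

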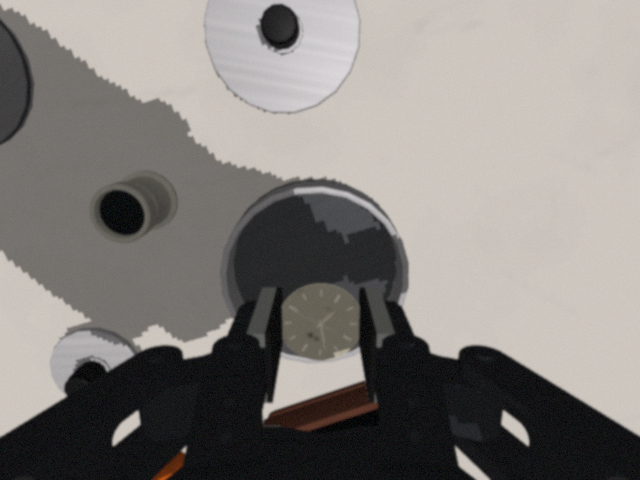

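Request:
jog_arm --deltas '[{"x":0.002,"y":-0.005,"z":0,"spin":0,"grip":-0.5},{"x":0.002,"y":-0.005,"z":0.04,"spin":0,"grip":-0.5},{"x":0.002,"y":-0.005,"z":0.08,"spin":0,"grip":-0.5},{"x":0.002,"y":-0.005,"z":0.08,"spin":0,"grip":-0.5},{"x":0.002,"y":-0.005,"z":0.08,"spin":0,"grip":-0.5},{"x":0.002,"y":-0.005,"z":0.08,"spin":0,"grip":-0.5}]'

```text
t: 11.35
ee_pos: [550.2, 386.2, 85.1]
orientation: [0.001, 0.156, 0.988, 0.001]
ft_force: [0.5, 0.4, -0.1]
gripper_width: 0.319
finger_force: 24.9
```

```bash
python3 go.py w10.png
```

```text
[550.3 386.3  85.1] 11.4 0.324 [ 0.6  0.4 -0.1] [[-0.951, 0.309], [0.309, 0.951]]
```

Request:
jog_arm --deltas '[{"x":0,"y":0,"z":0.006,"spin":0,"grip":-0.5},{"x":0,"y":0,"z":0.011,"spin":0,"grip":-0.5},{"x":0,"y":0,"z":0.011,"spin":0,"grip":-0.5},{"x":0,"y":0,"z":0.011,"spin":0,"grip":-0.5}]'

```text
t: 11.8
ee_pos: [549.9, 386.1, 78.9]
orientation: [0.001, 0.156, 0.988, 0.001]
ft_force: [-1.2, -0.2, 4.8]
gripper_width: 0.323
finger_force: 25.1
```

Request:
jog_arm --deltas '[{"x":0,"y":0,"z":0,"spin":0,"grip":-0.15},{"x":0,"y":0,"z":0,"spin":0,"grip":-0.15},{"x":0,"y":0,"z":0,"spin":0,"grip":-0.15},{"x":0,"y":0,"z":-0.02,"spin":0,"grip":-0.15},{"x":0,"y":0,"z":-0.06,"spin":0,"grip":-0.15},{"x":0,"y":0,"z":-0.14,"spin":0,"grip":-0.15},{"x":0,"y":0,"z":-0.22,"spin":0,"grip":0},{"x":0,"y":0,"z":-0.22,"spin":0,"grip":0},{"x":0,"y":0,"z":-0.22,"spin":0,"grip":0}]'

```text
t: 12.7
ee_pos: [550.2, 386.2, 190.1]
orientation: [0.001, 0.156, 0.988, 0.001]
ft_force: [-0.1, -0.4, -1.4]
gripper_width: 0.496
finger_force: 0.0
```

```bash
python3 go.py w11.png pot_large movement lid_medium lid_small pot_medium
```

```text
lid_medium 0.95 px [298.   57.3] xy [451.1 405.5] area ratio 0.95
lid_small 0.59 px [150.7 316.5] xy [569.5 263.7] area ratio 0.94
pot_medium 0.82 px [49.9 87.7] xy [424.9 271.7] area ratio 0.83
[548.7 385.4 186.3] 13.0 0.499 [ 0.4 -1.4  0.5] [[-0.951, 0.309], [0.309, 0.951]]
```

View pics/w11.png

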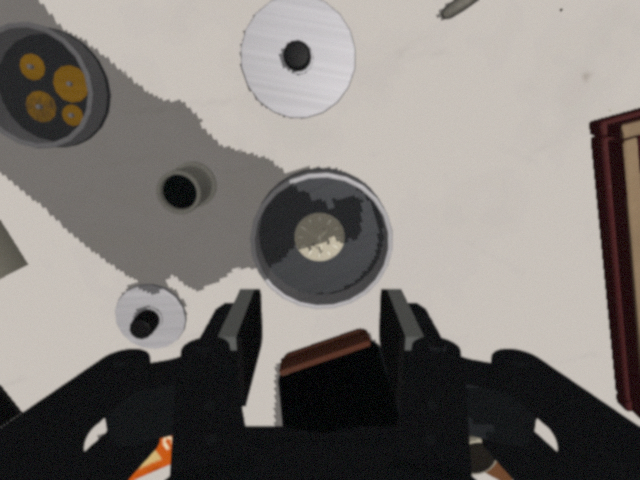

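Movement lies face up and flat in pot_large at (320,237); nothing else has shifted. Next, lid_medium.

Request:
jog_arm --deltas '[{"x":0.2,"y":-0.023,"z":0.05,"spin":0,"grip":0},{"x":0.2,"y":-0.023,"z":0.05,"spin":0,"grip":0},{"x":0.2,"y":-0.023,"z":0.05,"spin":0,"grip":0},{"x":0.2,"y":-0.023,"z":0.05,"spin":0,"grip":0},{"x":0.2,"y":-0.023,"z":0.05,"spin":0,"grip":0}]'

```text
t: 13.5
ee_pos: [451.7, 406.1, 163.2]
orientation: [0.001, 0.156, 0.988, 0.0]
ft_force: [0.9, -0.0, -1.0]
gripper_width: 0.505
finger_force: 0.0
```

```bash
python3 go.py w12.png lid_medium pot_medium
```

```text
lid_medium 0.6 px [319.5 243.9] xy [450.3 405.8] area ratio 0.96
lid_medium 0.34 px [ 64.4 275. ] xy [423.5 262.5] area ratio 1.26
lid_medium 0.27 px [156.3 464.5] xy [560.3 258.5] area ratio 0.13
pot_medium 0.93 px [ 64.9 275.1] xy [422.6 267.5] area ratio 0.97
pot_medium 0.42 px [338.7 405.9] xy [549.6 385.8] area ratio 0.16
[452.5 405.8 163.4] 13.65 0.5 [-0.4 -0.4 -0.4] [[-0.951, 0.31], [0.31, 0.951]]
```

Request:
jog_arm --deltas '[{"x":0.004,"y":0,"z":0.08,"spin":0,"grip":0},{"x":0.004,"y":0,"z":0.14,"spin":0,"grip":0},{"x":0.004,"y":0,"z":0.154,"spin":0,"grip":0},{"x":0.004,"y":0,"z":0.154,"spin":0,"grip":0},{"x":0.004,"y":0,"z":0.154,"spin":0,"grip":-0.5},{"x":0.004,"y":0,"z":0.154,"spin":0,"grip":-1},{"x":0.004,"y":0,"z":0.154,"spin":0,"grip":-1},{"x":0.004,"y":0,"z":0.154,"spin":0,"grip":-1},{"x":0.004,"y":0,"z":0.154,"spin":0,"grip":-1}]' --grip_force 40

```text
t: 14.55
ee_pos: [450.2, 407.1, 87.9]
orientation: [0.002, 0.156, 0.988, 0.001]
ft_force: [1.4, -0.1, 5.7]
gripper_width: 0.134
finger_force: 39.2
```

```bash
python3 go.py w13.png lid_medium
```

```text
lid_medium 0.73 px [320.1 300.6] xy [449.7 407.1] area ratio 0.91
[450.2 407.1  87.9] 14.65 0.136 [ 1.2 -0.5  6.6] [[-0.951, 0.309], [0.309, 0.951]]
```

Request:
jog_arm --deltas '[{"x":0,"y":0,"z":-0.03,"spin":0,"grip":-1},{"x":0,"y":0,"z":-0.12,"spin":0,"grip":-1},{"x":-0.034,"y":-0.283,"z":-0.12,"spin":0,"grip":-1},{"x":-0.034,"y":-0.283,"z":-0.12,"spin":0,"grip":-1},{"x":-0.034,"y":-0.283,"z":-0.12,"spin":0,"grip":-1},{"x":-0.034,"y":-0.283,"z":-0.12,"spin":0,"grip":-1},{"x":-0.034,"y":-0.283,"z":-0.12,"spin":0,"grip":-1},{"x":-0.034,"y":-0.283,"z":-0.12,"spin":0,"grip":-1}]'

```text
t: 15.45
ee_pos: [422.1, 267.2, 146.5]
orientation: [0.001, 0.156, 0.988, 0.001]
ft_force: [0.5, -0.1, -0.6]
gripper_width: 0.134
finger_force: 39.2
```

```bash
python3 go.py w14.png pot_medium lid_medium
```

```text
pot_medium 0.91 px [321.4 228. ] xy [405.8 272.9] area ratio 0.38
lid_medium 0.95 px [320.3 300.5] xy [446.2 259.2] area ratio 1.77
[421.8 267.5 146. ] 15.6 0.135 [-0.6  0.8 -0.7] [[-0.952, 0.307], [0.307, 0.952]]
```

View pics/w14.png

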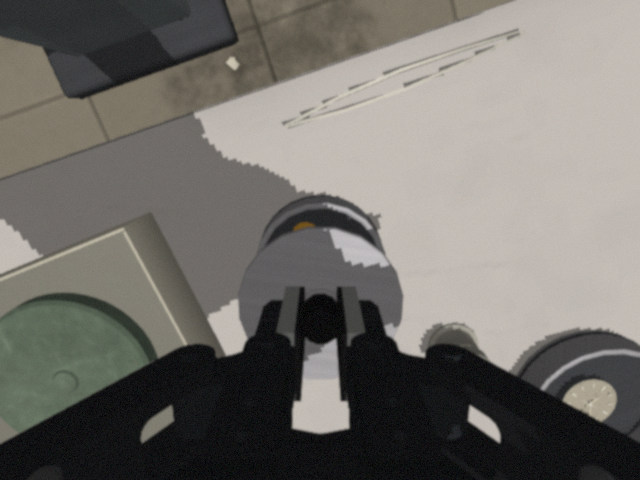

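Lid_medium hangs level over pot_medium, both centred on column 321. Lowering it.

Request:
jog_arm --deltas '[{"x":-0.001,"y":0,"z":0.03,"spin":0,"grip":-1},{"x":-0.001,"y":0,"z":0.06,"spin":0,"grip":-1},{"x":-0.001,"y":0,"z":0.07,"spin":0,"grip":-1},{"x":-0.001,"y":0,"z":0.076,"spin":0,"grip":-1},{"x":-0.001,"y":0,"z":0.08,"spin":0,"grip":-1},{"x":-0.001,"y":0,"z":0.082,"spin":0,"grip":-1},{"x":-0.001,"y":0,"z":0.082,"spin":0,"grip":-1}]'

```text
t: 16.3
ee_pos: [422.1, 266.5, 105.2]
orientation: [0.0, 0.156, 0.988, 0.0]
ft_force: [-0.3, 0.4, -0.1]
gripper_width: 0.132
finger_force: 39.2
```

Request:
jog_arm --deltas '[{"x":0,"y":0,"z":0.002,"spin":0,"grip":-1},{"x":0,"y":0,"z":0.003,"spin":0,"grip":-1},{"x":0,"y":0,"z":0.003,"spin":0,"grip":-1}]'

```text
t: 16.6
ee_pos: [422.2, 266.5, 104.9]
orientation: [0.001, 0.156, 0.988, 0.0]
ft_force: [-2.0, -0.8, 9.6]
gripper_width: 0.138
finger_force: 40.1
```

Request:
jog_arm --deltas '[{"x":0,"y":0,"z":0,"spin":0,"grip":0},{"x":0,"y":0,"z":0,"spin":0,"grip":0},{"x":0,"y":0,"z":0,"spin":0,"grip":0},{"x":0,"y":0,"z":-0.05,"spin":0,"grip":0},{"x":0,"y":0,"z":-0.14,"spin":0,"grip":0},{"x":-0.28,"y":0.085,"z":-0.16,"spin":0,"grip":0},{"x":-0.28,"y":0.085,"z":-0.16,"spin":0,"grip":0},{"x":-0.28,"y":0.085,"z":-0.16,"spin":0,"grip":0},{"x":-0.28,"y":0.085,"z":-0.16,"spin":0,"grip":0},{"x":-0.28,"y":0.085,"z":-0.16,"spin":0,"grip":0},{"x":-0.28,"y":0.085,"z":-0.16,"spin":0,"grip":0}]'

```text
t: 17.7
ee_pos: [566.8, 263.4, 182.6]
orientation: [-0.001, 0.156, 0.988, -0.0]
ft_force: [-0.1, 0.0, 0.2]
gripper_width: 0.499
finger_force: 0.0
```

```bash
python3 go.py w15.png lid_small lid_medium
```

```text
lid_small 0.95 px [323.  241.9] xy [569.2 263.6] area ratio 0.95
lid_medium 0.62 px [236.8  17.6] xy [439.4 257.9] area ratio 0.29
[566.7 263.8 183.5] 17.85 0.501 [ 0.   0.1 -0.4] [[-0.951, 0.308], [0.308, 0.951]]
```

Request:
jog_arm --deltas '[{"x":-0.005,"y":0.001,"z":0.08,"spin":0,"grip":0},{"x":-0.005,"y":0.001,"z":0.16,"spin":0,"grip":0},{"x":-0.005,"y":0.001,"z":0.19,"spin":0,"grip":0},{"x":-0.005,"y":0.001,"z":0.19,"spin":0,"grip":0},{"x":-0.005,"y":0.001,"z":0.19,"spin":0,"grip":-0.5},{"x":-0.005,"y":0.001,"z":0.19,"spin":0,"grip":-1},{"x":-0.005,"y":0.001,"z":0.19,"spin":0,"grip":-1},{"x":-0.005,"y":0.001,"z":0.19,"spin":0,"grip":-1},{"x":-0.005,"y":0.001,"z":0.19,"spin":0,"grip":-1}]'

```text
t: 18.75
ee_pos: [571.7, 263.8, 90.4]
orientation: [0.001, 0.156, 0.988, 0.001]
ft_force: [-1.5, 0.3, 7.4]
gripper_width: 0.134
finger_force: 39.5
```

```bash
python3 go.py w16.png lid_small
```

```text
lid_small 0.98 px [319.8 292.2] xy [568.1 264.5] area ratio 0.86
[571.6 263.7  90.4] 18.85 0.126 [-1.9  0.3  6.9] [[-0.951, 0.309], [0.309, 0.951]]
```

Request:
jog_arm --deltas '[{"x":0,"y":0,"z":-0.04,"spin":0,"grip":-1},{"x":0,"y":0,"z":-0.13,"spin":0,"grip":-1},{"x":-0.01,"y":-0.56,"z":-0.3,"spin":0,"grip":-1},{"x":-0.01,"y":-0.56,"z":-0.3,"spin":0,"grip":-1},{"x":-0.01,"y":-0.56,"z":-0.3,"spin":0,"grip":-1},{"x":-0.01,"y":-0.56,"z":-0.3,"spin":0,"grip":-1},{"x":-0.01,"y":-0.56,"z":-0.3,"spin":0,"grip":-1},{"x":-0.01,"y":-0.56,"z":-0.3,"spin":0,"grip":-1},{"x":-0.01,"y":-0.56,"z":-0.3,"spin":0,"grip":-1},{"x":-0.01,"y":-0.56,"z":-0.3,"spin":0,"grip":-1}]'

```text
t: 19.85
ee_pos: [489.1, -5.6, 239.2]
orientation: [0.001, 0.158, 0.988, 0.0]
ft_force: [-0.1, 0.4, -1.2]
gripper_width: 0.13
finger_force: 39.1
```

Request:
jog_arm --deltas '[{"x":-0.013,"y":-0.57,"z":0,"spin":0,"grip":-1},{"x":-0.013,"y":-0.57,"z":0,"spin":0,"grip":-1},{"x":-0.013,"y":-0.57,"z":0,"spin":0,"grip":-1},{"x":-0.013,"y":-0.57,"z":0,"spin":0,"grip":-1},{"x":-0.013,"y":-0.57,"z":0,"spin":0,"grip":-1},{"x":-0.013,"y":-0.57,"z":0,"spin":0,"grip":-1},{"x":-0.013,"y":-0.57,"z":0.1,"spin":0,"grip":-1},{"x":-0.013,"y":-0.57,"z":0.1,"spin":0,"grip":-1},{"x":-0.013,"y":-0.57,"z":0.1,"spin":0,"grip":-1},{"x":-0.013,"y":-0.57,"z":0.1,"spin":0,"grip":-1},{"x":-0.013,"y":-0.57,"z":0.1,"spin":0,"grip":-1}]'

```text
t: 20.95
ee_pos: [408.6, -277.6, 190.1]
orientation: [0.001, 0.155, 0.988, -0.001]
ft_force: [-0.2, 0.3, 1.1]
gripper_width: 0.128
finger_force: 39.2
```

```bash
cat > hold.py <<'E'
import sys
from h import *
# held lid (size, grasp height of TCP above underside) and pot offsets in tool axes
s,hz=sys.argv[1],float(sys.argv[2])
for k in range(2):
    T=tcp(); im=ctrl.snapshot("wrist"); save("hold_%s_%d.png"%(s,int(T[2,3])),im); Ri=T[:2,:2].T
    for n,z0 in (("lid_"+s,T[2,3]-hz),("pot_"+s,0)):
        for r in ctrl.trace(n,"wrist")[:2]:
            p,q,c=locate(n,np.array(r["pixels"]),"wrist",T,z0)
            print(n,round(r["confidence"],2),np.round(c,1),np.round(p,1),round(q,2),"rel tool",np.round(Ri@(p-T[:2,3]),1))
    print(np.round(T[:3,3],1))
E
python3 hold.py small 90.4
```

```text
lid_small 0.73 [319.9 292.5] [ 405.2 -277.1] 0.87 rel tool [ 3.4 -0.6]
pot_small 0.84 [318.9 225.6] [ 401.3 -276.8] 0.68 rel tool [ 7.2 -1.5]
[ 408.6 -277.6  190.1]
lid_small 0.55 [320.1 292.2] [ 404.4 -277.1] 0.86 rel tool [ 3.7 -0.5]
pot_small 0.63 [319.3 226.6] [ 401.2 -276.7] 0.66 rel tool [ 6.8 -1.2]
[ 408.  -277.7  189.6]
```

```bash
cat >> h.py <<'E'
def edge(name,mask,T,z0=0):
    """tool-frame xy from the top edge and the column extent at the widest visible row (lower part hidden by the gripper)"""
    from scipy.optimize import least_squares
    mask=cv2.morphologyEx(mask.astype(np.uint8),cv2.MORPH_OPEN,np.ones((5,5)))
    ys,xs=np.nonzero(mask); top=ys.min(); lim=top+0.4*(xs.max()-xs.min())
    cs,_=cv2.findContours(mask,cv2.RETR_EXTERNAL,cv2.CHAIN_APPROX_NONE)
    c=cv2.convexHull(max(cs,key=cv2.contourArea))[:,0]; c=c[(c[:,1]<lim)&(c[:,0]>2)&(c[:,0]<637)].astype(np.float32)
    a=np.linspace(0,2*np.pi,180)
    def f(p):
        w=T[:2,:2]@p+T[:2,3]
        h=cv2.convexHull(proj("wrist",np.concatenate([np.c_[w[0]+r*np.cos(a),w[1]+r*np.sin(a),0*a+z+z0] for r,z in S[name]]),T).astype(np.float32))
        return [cv2.pointPolygonTest(h,(float(u),float(v)),True) for u,v in c]
    s=least_squares(f,[0.,0.],diff_step=.5,x_scale=5,loss="soft_l1"); return s.x,np.sqrt(np.mean(np.square(s.fun)))
E
cat > hold.py <<'E'
import sys
from h import *
s,hz=sys.argv[1],float(sys.argv[2])
for k in range(2):
    T=tcp(); im=ctrl.snapshot("wrist"); save("hold_%s_%d.png"%(s,int(T[2,3])),im)
    for n,z0 in (("lid_"+s,T[2,3]-hz),("pot_"+s,0)):
        for r in ctrl.trace(n,"wrist")[:1]:
            e,q=edge(n,np.array(r["pixels"]),T,z0)
            print(n,round(r["confidence"],2),"tool",np.round(e,1),"rms px",round(q,2),"world",np.round(T[:2,:2]@e+T[:2,3],1))
    print(np.round(T[:3,3],1),ctrl.get_obs()["t"])
E
python3 hold.py small 90.4
```

```text
lid_small 0.88 tool [0. 0.] rms px 3.77 world [ 407.4 -277.7]
pot_small 0.78 tool [0. 0.] rms px 1.35 world [ 407.4 -277.7]
[ 407.4 -277.7  188.9] 21.4
lid_small 0.73 tool [0. 0.] rms px 3.21 world [ 407.2 -277.7]
[ 407.2 -277.7  188.5] 21.55
```

```bash
sed -i 's/s=least_squares.*/s=minimize(lambda p:np.mean(np.square(f(p))),[2.,2.],method="Nelder-Mead",options=dict(xatol=.02)); return s.x,np.sqrt(s.fun)/; s/import least_squares/import minimize/' h.py; python3 hold.py small 90.4
```

```text
lid_small 0.97 tool [ 1.6 -0.4] rms px 0.27 world [ 405.5 -277.6]
pot_small 0.93 tool [-0.9 -0.8] rms px 0.51 world [ 407.7 -278.8]
[ 407.1 -277.7  188.3] 21.7
lid_small 0.81 tool [ 2.2 -0.3] rms px 0.5 world [ 405.  -277.3]
pot_small 0.57 tool [-1.3 -0.8] rms px 0.18 world [ 408.1 -278.9]
[ 407.1 -277.7  188.3] 21.85
```

Request:
jog_arm --deltas '[{"x":-0.006,"y":-0.001,"z":0.06,"spin":0,"grip":-1},{"x":-0.006,"y":-0.001,"z":0.1,"spin":0,"grip":-1},{"x":-0.006,"y":-0.001,"z":0.1,"spin":0,"grip":-1},{"x":-0.006,"y":-0.001,"z":0.1,"spin":0,"grip":-1},{"x":-0.006,"y":-0.001,"z":0.1,"spin":0,"grip":-1}]'

```text
t: 22.35
ee_pos: [410.4, -279.6, 139.5]
orientation: [0.001, 0.156, 0.988, -0.0]
ft_force: [-0.5, 0.6, -0.3]
gripper_width: 0.131
finger_force: 39.2
```

```bash
python3 hold.py small 90.4
```

```text
lid_small 0.88 tool [ 1.6 -0.7] rms px 0.54 world [ 408.7 -279.8]
pot_small 0.63 tool [2.3 0.1] rms px 0.47 world [ 408.3 -278.9]
[ 410.4 -279.6  139.5] 22.5
lid_small 0.83 tool [ 1.6 -0.6] rms px 0.38 world [ 408.7 -279.6]
pot_small 0.77 tool [ 2.7 -0.2] rms px 0.49 world [ 407.8 -278.9]
[ 410.4 -279.6  139.4] 22.65
```

Request:
jog_arm --deltas '[{"x":0.002,"y":0.001,"z":0.02,"spin":0,"grip":-1},{"x":0.002,"y":0.001,"z":0.045,"spin":0,"grip":-1},{"x":0.002,"y":0.001,"z":0.055,"spin":0,"grip":-1},{"x":0.002,"y":0.001,"z":0.06,"spin":0,"grip":-1},{"x":0.002,"y":0.001,"z":0.064,"spin":0,"grip":-1},{"x":0.002,"y":0.001,"z":0.064,"spin":0,"grip":-1},{"x":0.002,"y":0.001,"z":0.064,"spin":0,"grip":-1}]'

```text
t: 23.35
ee_pos: [408.5, -277.9, 107.3]
orientation: [-0.0, 0.156, 0.988, 0.0]
ft_force: [-4.5, 2.1, 8.8]
gripper_width: 0.133
finger_force: 40.3
```

Request:
jog_arm --deltas '[{"x":0,"y":0,"z":0,"spin":0,"grip":0},{"x":0,"y":0,"z":0,"spin":0,"grip":0},{"x":0,"y":0,"z":0,"spin":0,"grip":0},{"x":0,"y":0,"z":-0.05,"spin":0,"grip":0},{"x":0,"y":0,"z":-0.14,"spin":0,"grip":0},{"x":0,"y":0,"z":-0.17,"spin":0,"grip":0},{"x":0,"y":0,"z":-0.17,"spin":0,"grip":0}]'

```text
t: 24.05
ee_pos: [410.5, -279.6, 194.0]
orientation: [0.002, 0.156, 0.988, -0.002]
ft_force: [0.4, -0.8, -0.2]
gripper_width: 0.503
finger_force: 0.0
```

```bash
cat > seat.py <<'E'
import sys
from h import *
s=sys.argv[1]; T=tcp(); im=ctrl.snapshot("wrist"); save("seat_%s.png"%s,im)
for n,z0 in (("lid_"+s,17),("pot_"+s,0)):
    for r in ctrl.trace(n,"wrist")[:1]:
        m=np.array(r["pixels"]); p,q,c=locate(n,m,"wrist",T,z0)
        print(n,round(r["confidence"],2),np.round(c,1),np.round(p,1),round(q,3),"edge",np.round(T[:2,:2]@edge(n,m,T,z0)[0]+T[:2,3],1))
print(np.round(T[:3,3],1),ctrl.get_obs()["t"])
E
python3 seat.py small
```

```text
lid_small 0.63 [322.9 230.9] [ 406.1 -277.5] 0.945 edge [ 406.7 -277.8]Traceback (most recent call last):
  File "seat.py", line 7, in <module>
    print(n,round(r["confidence"],2),np.round(c,1),np.round(p,1),round(q,3),"edge",np.round(T[:2,:2]@edge(n,m,T,z0)[0]+T[:2,3],1))
                                                                                                     ~~~~^^^^^^^^^^
  File "h.py", line 46, in edge
    ys,xs=np.nonzero(mask); top=ys.min(); lim=top+0.4*(xs.max()-xs.min())
                                ~~~~~~^^
    return umr_minimum(a, axis, None, out, keepdims, initial, where)
ValueError: zero-size array to reduction operation minimum which has no identity
```

Request:
jog_arm --deltas '[{"x":-0.012,"y":0.47,"z":0.01,"spin":0,"grip":0},{"x":-0.012,"y":0.47,"z":0.01,"spin":0,"grip":0},{"x":-0.012,"y":0.47,"z":0.01,"spin":0,"grip":0},{"x":-0.012,"y":0.47,"z":0.01,"spin":0,"grip":0},{"x":-0.012,"y":0.47,"z":0.01,"spin":0,"grip":0},{"x":-0.012,"y":0.47,"z":0.01,"spin":0,"grip":0},{"x":-0.012,"y":0.47,"z":0.01,"spin":0,"grip":0},{"x":-0.012,"y":0.47,"z":0.01,"spin":0,"grip":0}]'

```text
t: 25.0
ee_pos: [486.6, -57.0, 185.3]
orientation: [-0.001, 0.157, 0.988, 0.0]
ft_force: [0.3, -0.2, -0.3]
gripper_width: 0.499
finger_force: 0.0
```

```bash
python3 go.py w20.png lid_large
```

```text
lid_large 0.61 px [327.  234.8] xy [487.4 -53.6] area ratio 0.98
[486.9 -57.7 185.9] 25.1 0.5 [-0.3 -0.8 -0.1] [[-0.951, 0.31], [0.31, 0.951]]
```

Request:
jog_arm --deltas '[{"x":0.001,"y":0.008,"z":0.08,"spin":0,"grip":0},{"x":0.001,"y":0.008,"z":0.16,"spin":0,"grip":0},{"x":0.001,"y":0.008,"z":0.194,"spin":0,"grip":0},{"x":0.001,"y":0.008,"z":0.194,"spin":0,"grip":0},{"x":0.001,"y":0.008,"z":0.194,"spin":0,"grip":-0.5},{"x":0.001,"y":0.008,"z":0.194,"spin":0,"grip":-1},{"x":0.001,"y":0.008,"z":0.194,"spin":0,"grip":-1},{"x":0.001,"y":0.008,"z":0.194,"spin":0,"grip":-1},{"x":0.001,"y":0.008,"z":0.194,"spin":0,"grip":-1}]' --grip_force 50

```text
t: 26.0
ee_pos: [489.2, -53.3, 90.9]
orientation: [0.002, 0.156, 0.988, -0.001]
ft_force: [-1.2, -2.3, 6.4]
gripper_width: 0.119
finger_force: 49.2
```

```bash
python3 go.py w21.png lid_large
```

```text
lid_large 0.81 px [320.3 289.9] xy [486.7 -52.9] area ratio 0.95
[489.2 -53.3  90.9] 26.1 0.121 [-1.  -1.6  6.4] [[-0.951, 0.309], [0.309, 0.951]]
```

Request:
jog_arm --deltas '[{"x":0,"y":0,"z":-0.04,"spin":0,"grip":-1},{"x":0,"y":0,"z":-0.14,"spin":0,"grip":-1},{"x":0.15,"y":0.876,"z":-0.22,"spin":0,"grip":-1},{"x":0.15,"y":0.876,"z":-0.22,"spin":0,"grip":-1},{"x":0.15,"y":0.876,"z":-0.22,"spin":0,"grip":-1},{"x":0.15,"y":0.876,"z":-0.22,"spin":0,"grip":-1},{"x":0.15,"y":0.876,"z":-0.22,"spin":0,"grip":-1},{"x":0.15,"y":0.876,"z":-0.22,"spin":0,"grip":-1},{"x":0.15,"y":0.876,"z":-0.22,"spin":0,"grip":-1},{"x":0.15,"y":0.876,"z":-0.22,"spin":0,"grip":-1},{"x":0.15,"y":0.876,"z":-0.22,"spin":0,"grip":-1},{"x":0.15,"y":0.876,"z":-0.22,"spin":0,"grip":-1}]'

```text
t: 27.3
ee_pos: [551.9, 393.0, 199.6]
orientation: [0.001, 0.153, 0.988, 0.002]
ft_force: [-0.8, -0.6, -0.8]
gripper_width: 0.121
finger_force: 49.0
```

```bash
python3 hold.py large 90.9
```

```text
lid_large 0.86 tool [1.2 0.1] rms px 0.44 world [550.9 393.4]
pot_large 0.78 tool [-2.5 -6.3] rms px 0.55 world [552.4 386.2]
[551.9 393.  199.6] 27.45
lid_large 0.61 tool [ 1.3 -0.5] rms px 0.47 world [550. 387.]
pot_large 0.74 tool [-1.5 -0.6] rms px 0.96 world [552.6 386.1]
[551.4 387.1 199. ] 27.6
```

Settled now; a small correction and part of the descent, then recheck.

Request:
jog_arm --deltas '[{"x":-0.005,"y":0,"z":0.06,"spin":0,"grip":-1},{"x":-0.005,"y":0,"z":0.11,"spin":0,"grip":-1},{"x":-0.005,"y":0,"z":0.11,"spin":0,"grip":-1},{"x":-0.005,"y":0,"z":0.11,"spin":0,"grip":-1},{"x":-0.005,"y":0,"z":0.11,"spin":0,"grip":-1}]'

```text
t: 28.1
ee_pos: [555.3, 386.1, 146.3]
orientation: [0.001, 0.157, 0.988, 0.001]
ft_force: [1.0, -0.7, -0.9]
gripper_width: 0.119
finger_force: 49.0
```

```bash
python3 hold.py large 90.9
```

```text
lid_large 0.55 tool [ 0.9 -0.1] rms px 0.62 world [554.3 386.3]
pot_large 0.92 tool [ 2.5 -0.3] rms px 1.42 world [552.7 386.6]
[555.3 386.1 146.3] 28.25
lid_large 0.77 tool [ 1.2 -0.1] rms px 0.4 world [554.  386.9]
pot_large 0.59 tool [ 2.3 -0.8] rms px 1.53 world [552.7 386.5]
[555.1 386.6 146.1] 28.4
```

Request:
jog_arm --deltas '[{"x":0.003,"y":-0.001,"z":0.03,"spin":0,"grip":-1},{"x":0.003,"y":-0.001,"z":0.055,"spin":0,"grip":-1},{"x":0.003,"y":-0.001,"z":0.067,"spin":0,"grip":-1},{"x":0.003,"y":-0.001,"z":0.072,"spin":0,"grip":-1},{"x":0.003,"y":-0.001,"z":0.076,"spin":0,"grip":-1},{"x":0.003,"y":-0.001,"z":0.077,"spin":0,"grip":-1},{"x":0.003,"y":-0.001,"z":0.077,"spin":0,"grip":-1}]'

```text
t: 29.1
ee_pos: [552.3, 386.2, 107.9]
orientation: [0.0, 0.156, 0.988, -0.0]
ft_force: [-5.3, -2.5, 9.9]
gripper_width: 0.12
finger_force: 50.1
```

Request:
jog_arm --deltas '[{"x":0,"y":0,"z":0,"spin":0,"grip":0},{"x":0,"y":0,"z":0,"spin":0,"grip":0},{"x":0,"y":0,"z":0,"spin":0,"grip":0},{"x":0,"y":0,"z":-0.05,"spin":0,"grip":0},{"x":0,"y":0,"z":-0.14,"spin":0,"grip":0},{"x":0,"y":-0.12,"z":-0.26,"spin":0,"grip":0},{"x":0,"y":-0.12,"z":-0.26,"spin":0,"grip":0},{"x":0,"y":-0.12,"z":-0.26,"spin":0,"grip":0},{"x":0,"y":-0.12,"z":-0.26,"spin":0,"grip":0}]'

```text
t: 30.0
ee_pos: [534.7, 329.1, 236.5]
orientation: [0.001, 0.157, 0.988, 0.001]
ft_force: [0.1, -0.0, -0.7]
gripper_width: 0.501
finger_force: 0.0
```

Run:
```python
from h import *
T=tcp(); im=ctrl.snapshot("wrist")
for n,z0 in (("lid_large",17),("lid_medium",17),("loupe",0)):
    for r in ctrl.trace(n,"wrist")[:1]:
        p,q,c=locate(n,np.array(r["pixels"]),"wrist",T,z0); print(n,np.round(c,1),np.round(p,1),round(q,3))
a=cv2.imread("pics/seat_small.png"); out=np.zeros((600,800,3),np.uint8)
out[:340,:640]=im[:340,:,::-1]; out[340:600,:360]=cv2.resize(a[165:295,230:410],(360,260))
s=ctrl.snapshot("side")[180:360,260:350,::-1]; out[340:600,400:530]=cv2.resize(s,(130,260))
cv2.imwrite("pics/final.png",out); print(np.round(T[:3,3],1),ctrl.get_obs()["t"])
```

```text
lid_large [407.7 217.8] [550.8 386.3] 0.975
lid_medium [169.9  87.7] [423.1 266. ] 0.96
loupe [293.2 172.8] [496.7 322.3] 0.87
[534.7 329.1 236.5] 30.25
```

View pics/final.png

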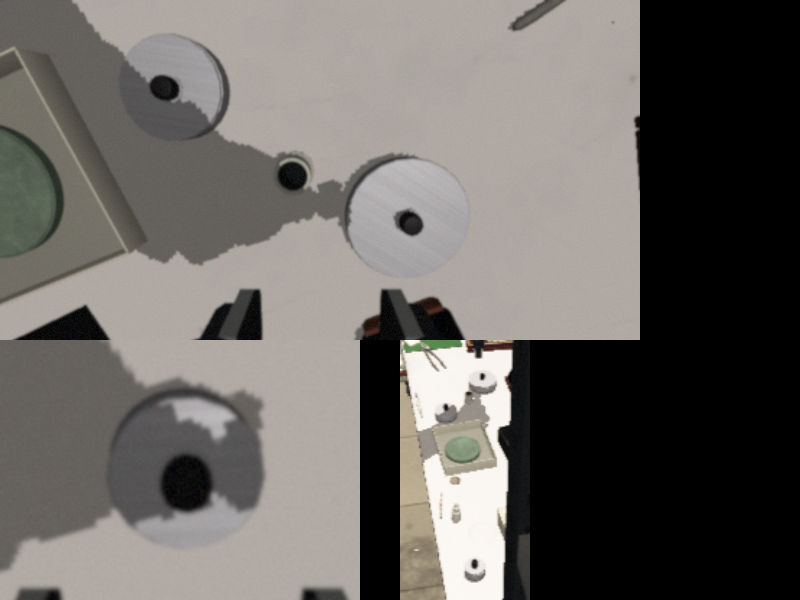

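All three pots are covered: medium at (175,87), large at (407,217) and small in the inset. The lids are centred on their pots and look level, and the loupe hasn't moved. Handing in.

```bash
python3 -c "
from station import ctrl
print(ctrl.job_done())"
```

```text
the job is handed in; nothing more can be done
None
```

I laid the movement face up in the large pot, closed all three pots with their own lids, and handed the job in at about 30 s; the final pictures show the lids centred and looking level, but no verdict came back.

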